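# Hold the bench forceps at their gauge line

### The arm

A 6-joint arm with a two-finger parallel gripper is mounted at the origin on the work surface. World frame = base frame: x ahead of the robot, y to its left, z up, the work surface at z = 0. Lengths are in m, angles in rad, forces in N, time in s.
With the tool pointing down it reaches from about 0.425 to 1.125 m from the base axis. Payload 14.9 kg.
Tool frame: the origin (TCP) lies at the very end of the fingers, on their centre line; the grasp point (between the pads) lies 19 mm behind it; z points along the fingers, y is the line along which they close (so a half turn about z gives the same grasp; the last joint's range is limited). The gripper opens to 91 mm and grips with 3 to 60 N. Pads are 32 mm wide; open, the fingers measure 118 mm over their backs; the gripper's body (76 mm by 178 mm) begins 60 mm behind the grasp point.
Start: joints at [-1.14, 0.379, 1.734, -0, 1.028, -0.033], TCP at [0.313, -0.626, 0.214] pointing down, gripper open.
Joint ranges: [-2.77, 2.77], [-0.74, 2.19], [0, 2.66], [-1.06, 4.2], [0.31, 2.87], [-3.08, 3.08]. Speed limits (rad/s): [1.89, 1.89, 2.39, 3.14, 3.14, 3.14].

### API

Orientations are given as a unit quaternion [x, y, z, w].
In Python, from station import observe, imaging, env gives the robot as it stands.
- The arm moves only by the shell command python3 -m inch 'ROWS' [FORCE]. ROWS is JSON, a list of rows, each a list of 3 entries, a list of its own where there are three numbers: the opening, from -1 (shut) to 1 (fully open), then the shift along the tool's x, y, z scaled (see below), then the turn, a rotation vector about the tool's x, y, z scaled (see below). In form: [[hand, [dx, dy, dz], [ax, ay, az]], ...]. A call has 1 to 8 rows; each row is the pose to reach, as a shift and turn from the pose commanded when the call began, along the tool's axes at that moment, turning the shorter way round; what a row does not reach only later rows make up. The controller multiplies each number of a shift by 12 cm and each number of a turn by 180 degrees. A row lasts 1/10 s, in which the tool goes at most 50 mm and 8.59 degrees, less where a joint would pass 70% of its speed; a pose out of reach is approached as far as the arm can. A call with a number of a shift or a turn outside -1 to 1 is refused whole. A call with a gripper value outside its range is refused whole. The fingers move at their own pace and stop on an object; FORCE is the grip in N (left out, the last holds). Time passes only in rows, so rows that repeat a pose let the fingers close. It gives the time, the measured TCP pose, the force, the opening and the grip force at its end, in the units of the state.
- observe(): the state, without advancing time (a new reading comes with each control period).
- imaging.camera(name): name is "scene" or "top"; returns (picture, depth): 420x560x3 uint8, red, green, blue; 420x560 float32, m along the optical axis (not along the pixel's ray), 0 where there is no reading.
- imaging.get_calibration(name): a dict with "fx", "fy", "cx", "cy" (pixels), "dist" ([k1, k2, p1, p2, k3] as OpenCV has them; the pictures are not rectified), "R" (3x3) and "t" (3): a world point X has camera coordinates R X + t. Camera axes: x right, y down, z forward; pixel columns grow to the right and rows downward; lengths in m; the calibration is good to about 2 mm. A picture is of the moment at which its call begins. get_calibration takes no time and is no camera call.
- env.finish_job(): hands the job in; it is judged then, once.
Trained networks look in the newest picture that a camera, given by its name, has taken for a name from the list of things; names that differ only in an ending like _2 or _b are one class to them, and where a whole thing is asked for, a point or a joint stands for the part that bears it (a point fixed in the world has none). Each returns a list of dicts, best first, with "score" (0 to 1); they miss things now and then, are a little off and sometimes report something else, mostly with a low value. They report only what shows in the picture. A call takes as long as a camera call. They do not tell look-alikes from the thing itself.
- imaging.boxes_of(camera, label): "box" ([left, top, width, height] in pixels, round what is visible of it).
- imaging.tip_of(camera, label): "centre" ([column, row] in pixels: a listed point, or the origin of a listed thing).
The state is a dict: "clock": time; "joint_pos": joint angles; "dq": joint speeds; "joint_efforts": joint torques, N m; "tcp_pos": TCP position; "tcp_rot": TCP orientation; "ft_force": force on the tool from outside, world axes, zero at the start; "torque": the same for the moment, N m; "grip_width": finger opening in m; "grip_force": force on a finger pad.
Only numpy, scipy, OpenCV 4.12 (cv2) and the standard library are available. Lean on these libraries where they do the work, as an engineer would, in place of code of your own. Each camera call takes 0.05 s, during which the arm holds its last target. There are 200 camera calls.

### The job

The closing stop of the spring forceps on the iron stand has to be reset. First turn the forceps' brass cam lock anticlockwise (seen from above) to its end stop so that the legs are free, then squeeze the two legs by their ribbed finger plates until the right leg's outer edge meets the scribed line on the gauge bar (12 mm between the tips), without pinching the tips shut. Keep that gap steady so that the stop nut can be set: finish while still squeezing, do not let go, and leave the loose parts on the desk where they lie.

Things in the scene. Friction and masses are not known exactly. Their poses are not given: they have to be found in the camera images.
- stand: Cast-iron stand of the forceps, screwed down: plate 180 x 90 x 12 mm, with a square post 34 x 34 mm at the butt end. Origin on the desk, on the forceps' middle line. +x runs along the forceps from butt to tips, +y to the left leg, +z up. The forceps lie level 80 mm above the desk: butt hinges at x = -90, cam lock axis -30, middle of the finger plates +35, tips +100 mm.
- cam_lock (a joint): Brass cam lock between the legs, rad. At 0 its handle bar lies across the legs (along the stand's y) and the cam blocks them open. Grows anticlockwise seen from above, about the stand's +z; end stop at 1.45, bar nearly along the legs, legs free to close. Starts between 0 and 0.45, friction about 0.06 N m, stays where left.
- cam_grip (a point): Middle of the cam lock's handle bar, on its axis, 107 mm above the desk. Bar 32 mm long, 10 mm thick, 26 mm tall (94 to 120 mm above the desk); the legs beneath reach up to 87 mm, the clamp jaws at the butt to 88 mm. It turns with the handle: its y runs along the bar, its x across the bar's thickness.
- leg_left: Left leg of the forceps (stand's +y side): sprung steel strip 2.5 mm thick, 14 mm tall (73 to 87 mm above the desk), 190 mm from its hinge (its origin, at the butt) to the tip. Springs open by itself. Carries the stop screw, level, 35 mm from the plates' middle towards the butt, which passes through the right leg, and the gauge bar.
- leg_right: Right leg (stand's -y side), the mirror image without bar and screw. Untouched, the tips stand 34 mm apart and the plates 43 mm over their backs. Tip gap changes 1.5 times as much as the width over the plates. Each leg springs on its own: squeezing off the middle only shifts both sideways.
- gauge_line (a point): Scribed line on the gauge bar, a steel strip 8 mm wide, 43 mm from the plates' middle towards the tips, fixed on the left leg and reaching over the right leg, its top 87 mm above the desk. When the right leg's outer edge comes to the line, the tips are 12 mm apart and the backs of the finger plates parallel and 28 mm apart, each taking about 8 N.
- tip_left (a point): Inner face of the left leg's tip, 80 mm above the desk. The tip gap is the distance between tip_left and tip_right.
- tip_right (a point): Inner face of the right leg's tip, 80 mm above the desk.
- plate_left (a point): Middle of the back (outer face) of the left leg's ribbed finger plate, 40 mm long and 14 mm tall, 80 mm above the desk. Squeeze here towards the other plate.
- plate_right (a point): Middle of the back of the right leg's finger plate, like the left.
- feed_roll: Loose black rubber feed roll, 30 mm thick and 80 mm long on a 120 mm steel shaft, lying on the desk beside the stand. Origin on the desk under its middle. Leave alone.
- rocker: Loose nickel escapement rocker, 65 mm long with a 20 mm boss 14 mm high, lying on the desk. Origin on the desk under the boss. Leave alone.
- type_guide: Loose chrome typebar guide, 30 x 46 mm foot with two prongs 34 mm high, standing on the desk beyond the forceps' tips. Origin under its middle. Leave alone.
- bending_iron: Loose bending iron, 230 mm long with a wooden handle 27 mm thick, lying on the desk. Origin on the desk under its middle. Leave alone.
Things that resemble listed ones, but are neither listed nor needed, are in the scene too. What is meant by the stand is not purple or white, and is the smaller of those in its own colour.

How it is judged:
On the way, in this order (a step that is already met when the one before it is completed fails the run):
1. the cam lock is turned anticlockwise to its end stop while the legs are still open (value of joint cam_lock above 1.38 rad and distance between tip_left and tip_right above 0.025 m), for 0.2 s.
2. the legs are squeezed by the fingers to the marked gap and held there (distance between tip_left and tip_right between 0.01 and 0.014 m and contact force between the fingers and leg_left above 1 N and contact force between the fingers and leg_right above 1 N), for 0.5 s.
At the end, for the whole second after the job is handed in: The cam lock stands at its anticlockwise end stop (over 1.38 rad), and the fingers press on both legs with more than 1 N and hold the tips 10 to 14 mm apart, the legs at rest (under 0.03 rad/s), through the last second (all of step 2 and angular speed of each of leg_left, leg_right below 0.03 rad/s and value of joint cam_lock above 1.38 rad); the arm keeps its last pose, push and grip.
It fails at once if the tips are pinched shut (gap under 4 mm) (distance between tip_left and tip_right below 0.004 m).
It fails at once if a loose part on the desk is shifted by more than 20 mm (distance of any of feed_roll, rocker, type_guide, bending_iron from where it was at the start of the episode above 0.02 m).
It also fails if it takes over 48 s, if anything falls off the work surface, if the arm or the gripper's body presses on something with over 40 N, if the wrist force passes 120 N, or if a joint passes its speed limit or range.

## Working session

There is one attempt and no reset: what is moved stays moved. The work goes in short steps, Python scripts to look and compute and a shell command to move; the robot and the scene stay as the last step left them, time stands still between calls to the robot, and variables do not carry over. Pictures are saved under pics/ and viewed, at most 10 in all, crops included, and the job is handed in when it is done.

```bash
mkdir -p pics; ls
python3 - <<'E'
from station import observe, imaging, env
import cv2
for n in("scene","top"):
    p,d=imaging.camera(n); cv2.imwrite(f"pics/{n}0.png",p[:,:,::-1])
    c=imaging.get_calibration(n); print(n,c)
    for l in("stand","cam_grip","gauge_line","plate_left","plate_right","tip_left","tip_right"):
        print(l,[(round(r["score"],2),[round(float(v)) for v in r["centre"]]) for r in imaging.tip_of(n,l)])
print(observe())
E
```

```text
pics
scene {'fx': 381.33017234745387, 'fy': 381.33017234745387, 'cx': 279.67625858047177, 'cy': 210.39081808271212, 'dist': array([-0.06374555,  0.        ,  0.        ,  0.        ,  0.        ]), 'R': array([[ 0.85001842,  0.52657479, -0.01369976],
       [ 0.3778528 , -0.62765352, -0.68064551],
       [-0.36700947,  0.57338473, -0.73248481]]), 't': array([-0.47939316, -0.13515178,  1.03234094])}
stand [(0.95, [411, 203]), (0.85, [273, 266]), (0.73, [125, 308]), (0.65, [221, 185])]
cam_grip [(0.66, [69, 258]), (0.66, [408, 152]), (0.51, [208, 144]), (0.44, [263, 229])]
gauge_line [(0.95, [316, 262]), (0.78, [247, 167]), (0.74, [157, 289]), (0.57, [477, 170])]
plate_left [(0.95, [442, 161]), (0.7, [234, 156]), (0.69, [133, 270])]
plate_right [(0.76, [292, 258]), (0.75, [447, 180]), (0.62, [225, 166]), (0.6, [118, 300])]
tip_left [(0.88, [261, 162]), (0.83, [485, 168]), (0.7, [327, 253]), (0.59, [177, 283]), (0.3, [259, 232]), (0.18, [243, 320])]
tip_right [(0.87, [165, 309]), (0.62, [320, 272]), (0.61, [252, 178]), (0.59, [494, 182])]
top {'fx': 388.670430159998, 'fy': 388.670430159
[... 985 characters left out ...]
nt_pos': array([-1.14029917e+00,  3.78861826e-01,  1.73419164e+00, -2.64803115e-05,
        1.02850964e+00, -3.32870558e-02]), 'dq': array([ 5.30901508e-04,  1.39454054e-03, -8.49884663e-06, -4.60647815e-04,
        4.57830356e-04, -3.83086192e-04]), 'joint_efforts': array([-5.09374859e-04, -7.63634706e+01, -4.34726536e+01,  6.51188102e-02,
        3.88652296e-02,  3.70503005e-05]), 'tcp_pos': array([ 0.31314057, -0.62607486,  0.21396261]), 'tcp_rot': array([ 9.73231724e-01,  2.29826044e-01, -8.20286597e-06,  1.67209741e-05]), 'ft_force': array([1.15014603, 0.55724724, 0.54418665]), 'torque': array([ 0.00573988,  0.02222844, -0.00077981]), 'grip_force': 0.0, 'grip_width': 0.0912981733468366}
```

View pics/scene0.png

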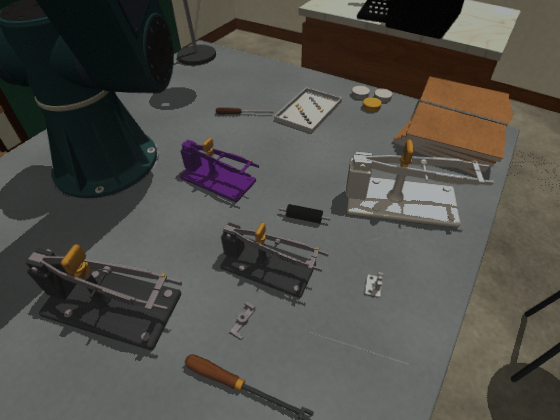

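View pics/top0.png

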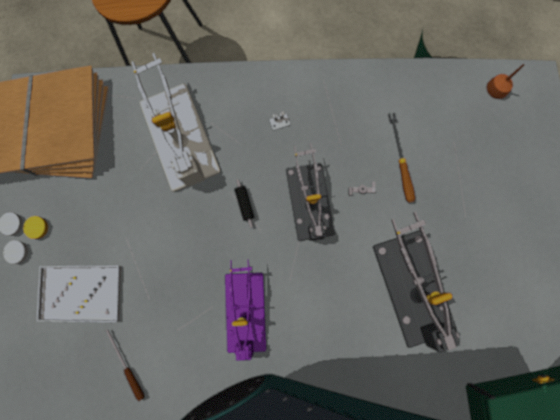

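The small dark stand is the target: top ≈(310,200), scene ≈(270,260), tips pointing away (up in top view). The larger dark one at top (415,290) is the decoy. I'll fit the pose from the depth and the detections.

```bash
cat > h.py <<'E'
from station import observe, imaging, env
import numpy as np, cv2
def cal(n):
    c=imaging.get_calibration(n); K=np.array([[c["fx"],0,c["cx"]],[0,c["fy"],c["cy"]],[0,0,1]]); return K,c["dist"],c["R"],c["t"]
def ray(n,uv,z):
    K,D,R,t=cal(n); u=cv2.undistortPoints(np.array(uv,float).reshape(-1,1,2),K,D)[:,0]
    d=np.c_[u,np.ones(len(u))]@R; o=-R.T@t
    return o+d*((z-o[2])/d[:,2])[:,None]
def proj(n,X):
    K,D,R,t=cal(n); return cv2.projectPoints(np.array(X,float).reshape(-1,3),cv2.Rodrigues(R)[0],t,K,D)[0][:,0]
def cloud(n,d):
    K,D,R,t=cal(n); v,u=np.nonzero(d>0); q=cv2.undistortPoints(np.c_[u,v].astype(float).reshape(-1,1,2),K,D)[:,0]
    return (np.c_[q,np.ones(len(q))]*d[v,u][:,None]-t)@R, u, v
E
python3 - <<'E'
from h import *
print("stand",ray("top",[309,197],0),ray("scene",[273,266],0))
print("cam",ray("top",[312,199],.107),ray("scene",[263,229],.107))
print("gl",ray("top",[303,157],.087),ray("scene",[316,262],.087))
print("pl",ray("top",[299,176],.08)); print("pr",ray("top",[314,172],.08),ray("scene",[292,258],.08))
print("tl",ray("top",[292,144],.08),ray("scene",[327,253],.08)); print("tr",ray("scene",[320,272],.08))
c0=ray("top",[309,197],0)[0]
for n in("top","scene"):
    p,d=imaging.camera(n); X,u,v=cloud(n,d); 
    m=np.hypot(*(X[:,:2]-c0[:2]).T)<.14; X=X[m];rgb=p[v[m],u[m]].astype(int)
    for lo,hi in((.006,.02),(.07,.092),(.095,.13)):
        Y=X[(X[:,2]>lo)&(X[:,2]<hi)]
        r=cv2.minAreaRect(Y[:,:2].astype(np.float32)*1000); print(n,lo,len(Y),r,np.median(Y[:,2]))
    y=(rgb[:,0]>rgb[:,2]*2)&(rgb[:,0]>100)&(X[:,2]>.09); Y=X[y]
    if len(Y)>5:
        w,V=np.linalg.eigh(np.cov(Y[:,:2].T)); print("brass",len(Y),Y.mean(0),Y.max(0)[2],np.sqrt(w),V[:,1],cv2.minAreaRect(Y[:,:2].astype(np.float32)*1000))
E
```

```text
stand [[ 0.58040813 -0.05547113  0.        ]] [[ 0.57907588 -0.05069624  0.        ]]
cam [[ 0.55464552 -0.05544851  0.107     ]] [[ 0.55983376 -0.05030707  0.107     ]]
gl [[ 0.65436508 -0.04006445  0.087     ]] [[ 0.67533905 -0.05232248  0.087     ]]
pl [[ 0.61272141 -0.03010746  0.08      ]]
pr [[ 0.62111698 -0.0638499   0.08      ]] [[ 0.63104734 -0.06279783  0.08      ]]
tl [[ 0.68777179 -0.01645687  0.08      ]] [[ 0.68131628 -0.01904329  0.08      ]]
tr [[ 0.68983747 -0.06334705  0.08      ]]
top 0.006 2206 ((572.6736450195312, -51.370147705078125), (221.86387634277344, 193.6431884765625), 58.893192291259766) 0.01192114730087265
top 0.07 620 ((582.7853393554688, -59.250911712646484), (214.04629516601562, 49.7149772644043), 10.047240257263184) 0.08583462081272586
top 0.095 88 ((557.792236328125, -57.37226486206055), (10.021425247192383, 30.399168014526367), 9.925553321838379) 0.11762629516736353
brass 72 [ 0.55659734 -0.05699934  0.11694113] 0.12246027762157195 [0.00300397 0.00826643] [-0.14391787  0.98958964] ((556.6636352539062, -57.496986389160156), (12.02419662475586, 30.169130325317383), 11.344522476196289)
scene 0.006 2652 ((571.7548217773438, -51.20306396484375), (222.33023071289062, 196.02906799316406), 59.169612884521484) 0.010983509914504287
scene 0.07 1221 ((583.0072021484375, -59.77809143066406), (210.92759704589844, 49.74273681640625), 10.021285057067871) 0.08279912402510595
scene 0.095 133 ((558.8655395507812, -59.18547058105469), (9.981340408325195, 31.81932830810547), 10.366201400756836) 0.11520152673685498
brass 73 [ 0.56046396 -0.05938998  0.11284959] 0.12048555664000106 [0.00277725 0.00782508] [-0.12120992  0.9926269 ] ((561.0009765625, -59.07530975341797), (11.463708877563477, 27.921628952026367), 11.53804874420166)
```

Run:
```python
from h import *
c0=np.array([.583,-.054])
for n in("top","scene"):
    p,d=imaging.camera(n); X,u,v=cloud(n,d)
    m=(abs(X[:,2]-.012)<.005)&(np.hypot(*(X[:,:2]-c0).T)<.13)
    M=np.zeros(d.shape,np.uint8); M[v[m],u[m]]=1; M=cv2.morphologyEx(M,cv2.MORPH_OPEN,np.ones((3,3)))
    k,L,s,c=cv2.connectedComponentsWithStats(M); i=L[v,u]; b=[j for j in range(1,k) if s[j,4]>60]
    for j in b: print(n,j,s[j],X[i==j].mean(0))
    P=X[np.isin(i,[j for j in b if s[j,4]>150])&m]; print(cv2.minAreaRect(P[:,:2].astype(np.float32)*1000))
    # leg points in frame with yaw 8deg about c0
    q=(X[:,2]>.07)&(X[:,2]<.093)&(np.hypot(*(X[:,:2]-c0).T)<.14); Y=X[q]; a=np.radians(9); R=np.array([[np.cos(a),np.sin(a)],[-np.sin(a),np.cos(a)]])
    Z=(Y[:,:2]-c0)@R.T*1000
    for x in range(-120,125,10):
        z=Z[abs(Z[:,0]-x)<5]
        if len(z): print(x,len(z),np.sort(z[:,1]).round()[[0,len(z)//4,len(z)//2,3*len(z)//4,-1]])
```

```text
top 1 [317 163   9  21 133] [ 0.63472116 -0.08450062  0.01201839]
top 2 [300 164  16  22 292] [ 0.6334615  -0.05409162  0.01183645]
top 3 [286 167  27  74 991] [ 0.56136913 -0.02900154  0.01189813]
top 4 [319 185  16  51 463] [ 0.54417048 -0.09381794  0.01173349]
top 5 [306 187  11   9  80] [ 0.59256754 -0.06035111  0.01179858]
top 8 [311 207   8  16  89] [ 0.5362445  -0.06853691  0.01226074]
((569.9558715820312, -56.59430694580078), (179.8682861328125, 90.11410522460938), 8.200934410095215)
-110 18 [-15. -11.  -2.   5.  16.]
-100 70 [-14.  -6.   3.   9.  18.]
-90 73 [-16.  -6.   2.  11.  17.]
-80 57 [-16.  -6.   2.  10.  17.]
-70 16 [-8. -5.  6.  8.  9.]
-60 17 [-11.  -9.  -6.  10.  11.]
-50 17 [-13. -11.  -9.  11.  12.]
-40 15 [-14. -12.  11.  13.  14.]
-30 23 [-13. -12.   5.  13.  14.]
-20 5 [13. 13. 15. 15. 15.]
-10 15 [-16. -15. -14.  14.  16.]
0 39 [-23. -15.   6.  14.  18.]
10 32 [-30. -17.  -3.  15.  19.]
20 23 [-21. -18. -16.  17.  19.]
30 21 [-22. -19.  15.  18.  20.]
40 24 [-22. -19.  16.  19.  20.]
50 24 [-23. -21.  16.  19.  21.]
60 14 [-24. -21. -19.  18.  19.]
70 15 [-
[... 426 characters left out ...]
]
-100 60 [-16. -12.  -8.   2.  12.]
-90 81 [-17. -13.  -7.   3.  16.]
-80 99 [-17. -12.  -6.   4.  12.]
-70 46 [-9. -8.  5.  6.  8.]
-60 48 [-11. -10.   6.   8.  10.]
-50 51 [-14. -12.   9.  10.  14.]
-40 32 [-14. -14. -13. -12.  12.]
-30 27 [-15. -15. -14. -13.  -7.]
-20 76 [-17. -15.  -5.  12.  15.]
-10 49 [-18. -16.  12.  13.  15.]
0 55 [-24. -17.   2.  13.  16.]
10 81 [-31. -18.  -3.  14.  18.]
20 56 [-21. -20.  14.  15.  19.]
30 63 [-23. -22. -17.  16.  20.]
40 66 [-23. -22.  14.  16.  20.]
50 65 [-24. -23. -20.  16.  20.]
60 58 [-25. -22.  16.  17.  19.]
70 46 [-23. -22.  16.  17.  18.]
80 84 [-28. -20.  -6.   8.  18.]
90 58 [-27. -21. -11.  16.  19.]
100 36 [-23. -21. -19.  15.  18.]
```

Run:
```python
from h import *
p,d=imaging.camera("top"); a=cv2.resize(p[130:255,260:350],None,fx=4.5,fy=4.5,interpolation=2)
p,d=imaging.camera("scene"); b=cv2.resize(p[200:310,210:340],None,fx=3,fy=3,interpolation=2)
o=np.zeros((600,800,3),np.uint8); o[:a.shape[0],:a.shape[1]]=a; o[:b.shape[0],405:405+b.shape[1]]=b[:, :395]
cv2.imwrite("pics/c1.png",o[:,:,::-1])
```

```text
(no output)
```

View pics/c1.png

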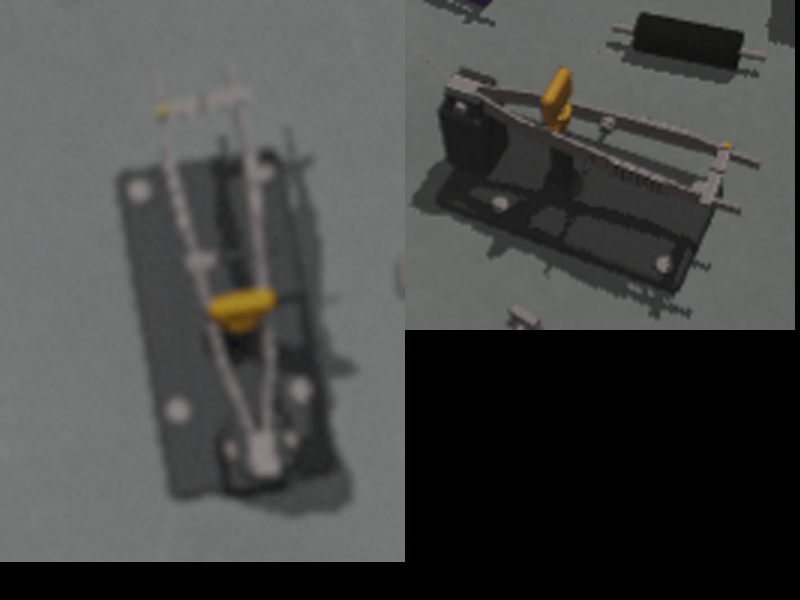

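The stand origin is ≈(0.589,-0.053) with yaw ≈8.2°. The cam axis is ≈(0.559,-0.058), and the bar yaw of ≈9.5° puts the cam angle near 0. I'll move over there at the current height.

```bash
python3 -m inch '[[1,[0.987,-0.83,0],[0,0,0]],[1,[0.987,-0.83,0],[0,0,0]],[1,[0.987,-0.83,0],[0,0,0]],[1,[0.987,-0.83,0],[0,0,0]],[1,[0.987,-0.83,0],[0,0,0]]]'
python3 -m inch '[[1,[0.987,-0.83,0],[0,0,0]],[1,[0.987,-0.83,0],[0,0,0]],[1,[0.987,-0.83,0],[0,0,0]],[1,[0.987,-0.83,0],[0,0,0]],[1,[0.987,-0.83,0],[0,0,0]]]'
python3 -m inch '[[1,[0.987,-0.83,0],[0,0,0]],[1,[0.987,-0.83,0],[0,0,0]],[1,[0.987,-0.83,0],[0,0,0]],[1,[0.987,-0.83,0],[0,0,0]],[1,[0.987,-0.83,0],[0,0,0]]]'
python3 -m inch '[[1,[0.987,-0.83,0],[0,0,-0.2]],[1,[0.987,-0.83,0],[0,0,-0.2]],[1,[0.987,-0.83,0],[0,0,-0.2]],[1,[0.987,-0.83,0],[0,0,-0.2]],[1,[0.987,-0.83,0],[0,0,-0.2]],[1,[0.987,-0.83,0],[0,0,-0.2]],[1,[0.987,-0.83,0],[0,0,-0.2]]]'
python3 -m inch '[[1,[0,0,0],[0,0,-0.2]],[1,[0,0,0],[0,0,-0.2]],[1,[0,0,0],[0,0,-0.2]],[1,[0,0,0],[0,0,-0.2]],[1,[0,0,0],[0,0,-0.2]],[1,[0,0,0],[0,0,-0.2]]]'
```

```text
clock: 1.6
tcp_pos: [0.3751, -0.4833, 0.2143]
tcp_rot: [0.973, 0.231, 0.0, 0.0]
ft_force: [-0.6, -0.0, 0.8]
grip_width: 0.0912
grip_force: 0.0
clock: 2.1
tcp_pos: [0.4364, -0.3423, 0.2142]
tcp_rot: [0.973, 0.23, 0.0, 0.0]
ft_force: [0.1, 0.4, -0.9]
grip_width: 0.0913
grip_force: 0.0
clock: 2.6
tcp_pos: [0.4978, -0.2007, 0.214]
tcp_rot: [0.973, 0.23, 0.0, 0.0]
ft_force: [-0.4, -0.2, 0.1]
grip_width: 0.0912
grip_force: 0.0
clock: 3.3
tcp_pos: [0.5584, -0.0597, 0.2139]
tcp_rot: [0.856, 0.517, -0.0, 0.0]
ft_force: [-0.8, -1.0, 0.1]
grip_width: 0.0914
grip_force: 0.0
clock: 3.9
tcp_pos: [0.5585, -0.0587, 0.214]
tcp_rot: [0.654, 0.756, 0.0, 0.0]
ft_force: [0.3, -0.0, -0.6]
grip_width: 0.0912
grip_force: 0.0
```

```bash
python3 -m inch '[[1,[0,0,0.5],[0,0,0]],[1,[0,0,0.8],[0,0,0]],[1,[0,0,0.97],[0,0,0]],[1,[0,0,0.97],[0,0,0]],[1,[0,0,0.97],[0,0,0]]]'
python3 -m inch '[[-0.8,[0,0,0],[0,0,0]],[-0.8,[0,0,0],[0,0,0]],[-1,[0,0,0],[0,0,0]],[-1,[0,0,0],[0,0,0]],[-1,[0,0,0],[0,0,0]],[-1,[0,0,0],[0,0,0]],[-1,[0,0,0],[0,0,0]]]' 12
python3 - <<'E'
from h import *
for n in("top","scene"):
    p,d=imaging.camera(n); X,u,v=cloud(n,d); cv2.imwrite(f"pics/{n}2.png",p[:,:,::-1])
print(observe()["ft_force"],observe()["torque"])
a=cv2.imread("pics/scene2.png")[150:320,180:380]; cv2.imwrite("pics/s2.png",cv2.resize(a,None,fx=3.5,fy=3.5))
E
```

```text
clock: 4.4
tcp_pos: [0.559, -0.0581, 0.0981]
tcp_rot: [0.653, 0.757, 0.0, 0.0]
ft_force: [-0.6, -0.4, -0.4]
grip_width: 0.0914
grip_force: 0.0
clock: 5.1
tcp_pos: [0.5586, -0.0578, 0.0975]
tcp_rot: [0.652, 0.758, -0.0, -0.0]
ft_force: [-0.0, -0.0, 0.1]
grip_width: 0.0379
grip_force: 0.0
[-0.56818622 -0.23105987  0.70000863] [-0.01638385 -0.04523196  0.03665132]
```

View pics/s2.png

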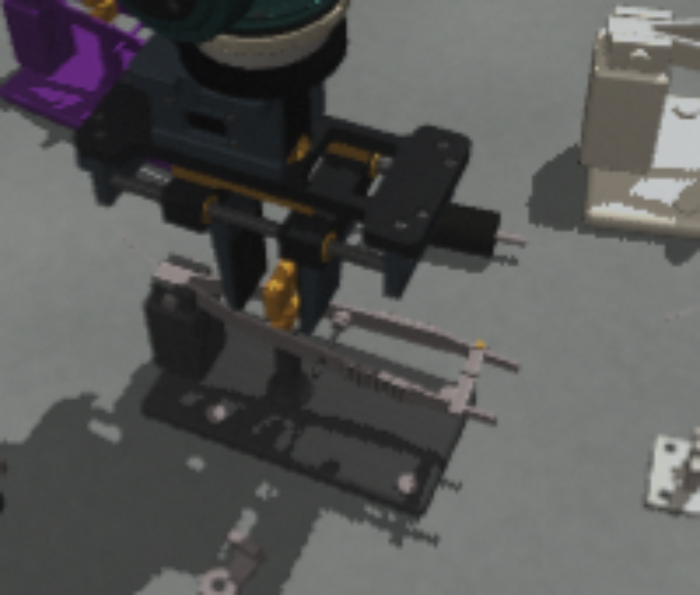

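The fingers straddle the brass bar (crop ≈(280,295)) above the legs and are still closing.

```bash
python3 -m inch '[[-1,[0,0,0],[0,0,0]],[-1,[0,0,0],[0,0,0]],[-1,[0,0,0],[0,0,0]],[-1,[0,0,0],[0,0,0]],[-1,[0,0,0],[0,0,0]],[-1,[0,0,0],[0,0,0]]]'
```

```text
clock: 5.8
tcp_pos: [0.5579, -0.0579, 0.0975]
tcp_rot: [0.652, 0.758, -0.001, -0.001]
ft_force: [-5.0, -1.4, 5.0]
grip_width: 0.01
grip_force: 12.0
```

```bash
python3 -m inch '[[-1,[0,0,0],[0,0,-0.03]],[-1,[0,0,0],[0,0,-0.07]],[-1,[0,0,0],[0,0,-0.11]],[-1,[0,0,0],[0,0,-0.15]],[-1,[0,0,0],[0,0,-0.19]],[-1,[0,0,0],[0,0,-0.23]],[-1,[0,0,0],[0,0,-0.26]],[-1,[0,0,0],[0,0,-0.28]]]'
python3 -c "
from h import *
print(observe()['torque'])"
```

```text
clock: 6.6
tcp_pos: [0.5582, -0.0577, 0.0975]
tcp_rot: [0.266, 0.964, 0.0, -0.001]
ft_force: [-2.2, 1.0, 1.8]
grip_width: 0.0097
grip_force: 12.0
[ 0.30981239  0.36618391 -0.02445427]
```

```bash
python3 -m inch '[[-1,[0,0,0],[0,0,-0.04]],[-1,[0,0,0],[0,0,-0.08]],[-1,[0,0,0],[0,0,-0.11]],[-1,[0,0,0],[0,0,-0.14]],[-1,[0,0,0],[0,0,-0.155]],[-1,[0,0,0],[0,0,-0.165]],[-1,[0,0,0],[0,0,-0.165]],[-1,[0,0,0],[0,0,-0.165]]]'
python3 -c "
from h import *
print(observe()['torque'])"
python3 -m inch '[[-1,[0,0,0],[0,0,-0.006]],[-1,[0,0,0],[0,0,-0.011]],[-1,[0,0,0],[0,0,-0.011]],[-1,[0,0,0],[0,0,-0.011]]]'
python3 -c "
from h import *
print(observe()['torque'])"
```

```text
clock: 7.4
tcp_pos: [0.5583, -0.0575, 0.0974]
tcp_rot: [0.012, 1.0, 0.0, -0.0]
ft_force: [-2.0, 5.6, 2.7]
grip_width: 0.0102
grip_force: 12.0
[1.03770346 0.37964408 0.07890161]
clock: 7.8
tcp_pos: [0.5583, -0.0575, 0.0975]
tcp_rot: [-0.005, 1.0, 0.0, -0.0]
ft_force: [-3.5, 6.0, 3.0]
grip_width: 0.01
grip_force: 12.0
[1.12540497 0.3957841  0.03918225]
```

```bash
python3 -m inch '[[-1,[0,0,0],[0,0,-0.006]],[-1,[0,0,0],[0,0,-0.012]],[-1,[0,0,0],[0,0,-0.012]],[-1,[0,0,0],[0,0,-0.012]]]'
python3 -c "
from h import *
print(observe()['torque'],observe()['joint_pos'])"
python3 -m inch '[[-1,[0,0,0],[0,0,-0.006]],[-1,[0,0,0],[0,0,-0.012]],[-1,[0,0,0],[0,0,-0.012]],[-1,[0,0,0],[0,0,-0.012]]]'
python3 -c "
from h import *
print(observe()['torque'],observe()['joint_pos'])"
```

```text
clock: 8.2
tcp_pos: [0.5583, -0.0574, 0.0975]
tcp_rot: [-0.024, 1.0, 0.0, -0.0]
ft_force: [-3.0, 5.6, 1.7]
grip_width: 0.0102
grip_force: 12.0
[ 1.04364769  0.28303888 -0.37089035] [-1.44352783e-01  3.36356592e-01  2.05979327e+00  8.92614386e-04
  7.46274720e-01 -1.76309968e+00]
clock: 8.6
tcp_pos: [0.5585, -0.0575, 0.0975]
tcp_rot: [-0.042, 0.999, 0.0, -0.0]
ft_force: [-0.5, 5.4, 1.5]
grip_width: 0.0116
grip_force: 12.1
[ 1.04534223  0.09148327 -0.38034709] [-1.44343930e-01  3.36415235e-01  2.05966248e+00  9.76003895e-04
  7.45967634e-01 -1.80078440e+00]
```

The end stop is reached: torque is -0.38 N m and the bar is slipping in the pads. I'll open and slide toward the plates.

```bash
python3 -m inch '[[1,[0,0,0],[0,0,0]],[1,[0,0,0],[0,0,0]],[1,[0,0,0],[0,0,0]],[1,[0,0,0],[0,0,0]],[1,[0,0,0],[0,0,0]],[1,[0,0,0],[0,0,0]],[1,[0,0,0],[0,0,0]],[1,[0,0,0],[0,0,0]]]' 25
python3 -m inch '[[1,[0,0,-0.2],[0,0,0]],[1,[0,0,-0.2],[0,0,0]],[1,[-0.25,0.015,-0.2],[0,0,-0.01]],[1,[-0.5,0.03,-0.2],[0,0,-0.02]],[1,[-0.541,0.0325,-0.2],[0,0,-0.02]],[1,[-0.541,0.0325,-0.2],[0,0,-0.02]],[1,[-0.541,0.0325,-0.2],[0,0,-0.02]]]'
python3 - <<'E'
from h import *
for n in("top","scene"):
    p,d=imaging.camera(n); X,u,v=cloud(n,d); cv2.imwrite(f"pics/{n}3.png",p[:,:,::-1])
    m=(np.hypot(*(X[:,:2]-[.5583,-.0577]).T)<.03); X=X[m]; rgb=p[v[m],u[m]].astype(int)
    Y=X[(rgb[:,0]>rgb[:,2]*2)&(rgb[:,0]>70)&(X[:,2]>.093)&(X[:,2]<.125)]
    if len(Y)>8: print(n,len(Y),Y.mean(0),cv2.minAreaRect(Y[:,:2].astype(np.float32)*1000))
a=cv2.imread("pics/scene3.png")[150:320,180:380]; cv2.imwrite("pics/s3.png",cv2.resize(a,None,fx=3.5,fy=3.5))
E
```

```text
clock: 9.4
tcp_pos: [0.5586, -0.0578, 0.0975]
tcp_rot: [-0.043, 0.999, -0.0, -0.0]
ft_force: [-0.4, -0.1, -0.0]
grip_width: 0.0724
grip_force: 0.0
clock: 10.1
tcp_pos: [0.6218, -0.0483, 0.1209]
tcp_rot: [-0.075, 0.997, 0.0, -0.001]
ft_force: [-0.5, -0.5, -0.0]
grip_width: 0.0913
grip_force: 0.0
```

View pics/s3.png

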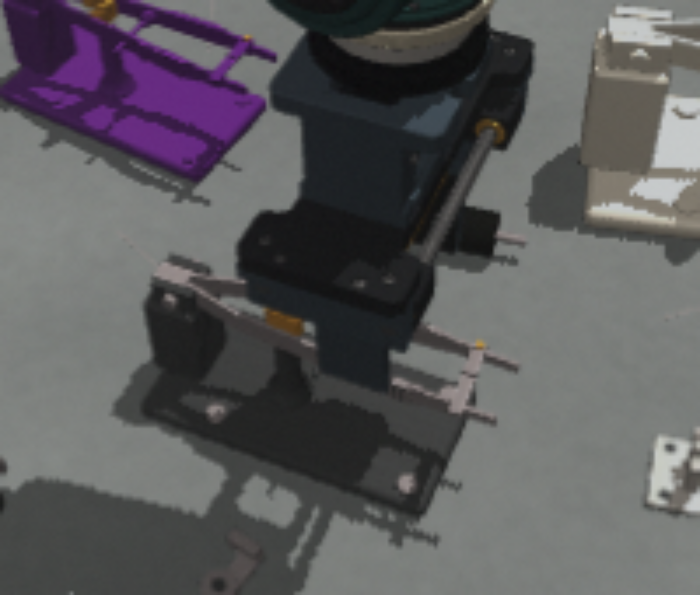

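The bar (crop ≈(285,322)) now lies along the legs, and the fingers are over the plates. Now down and a first partial close.

```bash
python3 -m inch '[[1,[0,0,0.2],[0,0,0]],[1,[0,0,0.4],[0,0,0]],[1,[0,0,0.5],[0,0,0]],[1,[0,0,0.5],[0,0,0]],[1,[0,0,0.5],[0,0,0]]]'
python3 -m inch '[[-0.2,[0,0,0],[0,0,0]],[-0.2,[0,0,0],[0,0,0]],[-0.2,[0,0,0],[0,0,0]],[-0.2,[0,0,0],[0,0,0]],[-0.2,[0,0,0],[0,0,0]],[-0.2,[0,0,0],[0,0,0]],[-0.2,[0,0,0],[0,0,0]],[-0.2,[0,0,0],[0,0,0]]]' 25
python3 -m inch '[[-0.2,[0,0,0],[0,0,0]],[-0.2,[0,0,0],[0,0,0]],[-0.2,[0,0,0],[0,0,0]]]'
```

```text
clock: 10.7
tcp_pos: [0.6231, -0.0484, 0.0621]
tcp_rot: [-0.075, 0.997, -0.0, 0.0]
ft_force: [0.1, -0.3, -0.1]
grip_width: 0.0918
grip_force: 0.0
clock: 11.5
tcp_pos: [0.6234, -0.0483, 0.0616]
tcp_rot: [-0.075, 0.997, -0.0, 0.0]
ft_force: [3.5, -0.7, -1.3]
grip_width: 0.0365
grip_force: 3.5
clock: 11.8
tcp_pos: [0.6233, -0.0483, 0.0617]
tcp_rot: [-0.075, 0.997, -0.0, 0.0]
ft_force: [3.9, 0.9, -1.6]
grip_width: 0.0365
grip_force: 3.6
```

```bash
python3 -m inch '[[-0.24,[0,0,0],[0,0,0]],[-0.28,[0,0,0],[0,0,0]],[-0.32,[0,0,0],[0,0,0]],[-0.35,[0,0,0],[0,0,0]],[-0.37,[0,0,0],[0,0,0]],[-0.385,[0,0,0],[0,0,0]],[-0.385,[0,0,0],[0,0,0]],[-0.385,[0,0,0],[0,0,0]]]'
python3 - <<'E'
from h import *
o=observe(); c=np.array([.5583,-.0577]); a=np.radians(8.5); f=np.array([np.cos(a),np.sin(a)]); l=np.array([-f[1],f[0]])
for n in("top","scene"):
    p,d=imaging.camera(n); X,u,v=cloud(n,d); cv2.imwrite(f"pics/{n}4.png",p[:,:,::-1])
    for L in("tip_left","tip_right","gauge_line"):
        for r in imaging.tip_of(n,L):
            X=ray(n,r["centre"],.08)[0,:2]-c
            if abs(X@f-.125)<.035 and abs(X@l)<.05: print(n,L,round(r["score"],2),X@f,X@l)
print(o["grip_width"],o["ft_force"],o["torque"])
a=cv2.imread("pics/scene4.png")[225:300,265:365]; b=cv2.imread("pics/top4.png")[130:200,270:340]
im=np.zeros((600,800,3),np.uint8); A=cv2.resize(a,(800,600),interpolation=cv2.INTER_CUBIC); cv2.imwrite("pics/s4.png",A)
E
```

```text
clock: 12.6
tcp_pos: [0.6237, -0.0482, 0.0617]
tcp_rot: [-0.075, 0.997, 0.0, 0.001]
ft_force: [6.6, 1.6, -4.2]
grip_width: 0.0282
grip_force: 8.5
scene tip_left 0.74 0.12990039208713916 0.00499630193734332
scene tip_right 0.7 0.12664146488024902 -0.012025254962373666
scene gauge_line 0.49 0.1122988084590441 -0.00816361160578974
0.028221582403104413 [ 6.56062785  1.63348346 -4.20393861] [ 0.54724981 -1.3838901  -0.20699452]
```

View pics/s4.png

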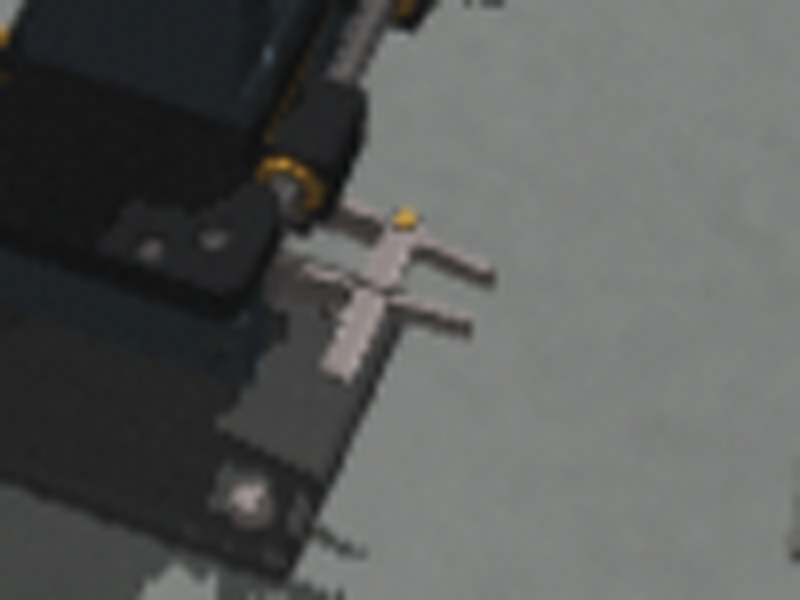

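```bash
python3 -m inch '[[-0.387,[0,0,0],[0,0,0]],[-0.387,[0,0,0],[0,0,0]],[-0.387,[0,0,0],[0,0,0]],[-0.387,[0,0,0],[0,0,0]],[-0.387,[0,0,0],[0,0,0]],[-0.387,[0,0,0],[0,0,0]],[-0.387,[0,0,0],[0,0,0]],[-0.387,[0,0,0],[0,0,0]]]'
python3 - <<'E'
from h import *
a=np.radians(8.5)
for A,B in(((488,270),(466,320)),((440,247),(415,303))):
    P=ray("scene",[[265+q[0]/8-.5+.06,225+q[1]/8-.5+.06] for q in(A,B)],.087); e=P[0]-P[1]
    print("leg centre spacing lateral",-e[0]*np.sin(a)+e[1]*np.cos(a), e)
print(observe()["grip_width"],observe()["grip_force"])
E
```

```text
clock: 13.8
tcp_pos: [0.6237, -0.0482, 0.0617]
tcp_rot: [-0.075, 0.997, 0.0, 0.001]
ft_force: [7.5, 3.3, -3.1]
grip_width: 0.0278
grip_force: 8.6
leg centre spacing lateral 0.015022811861045619 [-0.00207772  0.01487914  0.        ]
leg centre spacing lateral 0.016962466864734856 [-0.00245219  0.01678437  0.        ]
0.027792388071296678 8.602032512426376
```

```bash
python3 -c "
from station import env
print(env.finish_job())"
```

```text
the job is handed in; nothing more can be done
None
```

The cam lock is turned to its end stop, and the job is handed in with the gripper still squeezing the legs: 28 mm over the plates at about 8.6 N. I estimate a tip gap of about 12.5 mm from the camera picture; the judge's result was not shown.

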